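# Wedge a rocking balance slab tight

### The arm

A 6-joint arm with a two-finger parallel gripper is mounted at the origin on the work surface. World frame = base frame: x ahead of the robot, y to its left, z up, the work surface at z = 0. Lengths are in mm, angles in rad, forces in N, time in s.
With the tool pointing down it reaches from about 250 to 800 mm from the base axis. Payload 3.9 kg.
Tool frame: the origin (TCP) lies at the very end of the fingers, on their centre line; the grasp point (between the pads) lies arm.pinch_z behind it (arm.pinch_z is the distance from the TCP to the grasp point, in mm); z points along the fingers, y is the line along which they close (so a half turn about z gives the same grasp; the last joint's range is limited). The gripper opens to 85 mm and grips with 20 to 120 N. Pads are 22 mm wide; open, the fingers measure 114 mm over their backs; the gripper's body (76 mm by 85 mm) begins 54 mm behind the grasp point. The pads swing forward as they close: fully open they stand 13 mm farther back than shut.
Start: joints at [-1.193, 0.26, -0.138, 1.173, 0, 1.571], TCP at [193.655, -487.968, 231.304] pointing down, gripper open.
Joint ranges: [-2.78, 2.78], [-0.83, 1.72], [-1.28, 1.37], [-1.9, 2.12], [-1.57, 1.48], [-3.14, 3.14]. Speed limits (rad/s): [2.57, 2.57, 3.14, 3.14, 3.14, 3.14].

### API

Orientations are given as a unit quaternion [x, y, z, w].
In Python, from rig import arm gives the robot as it stands.
- The arm moves only by the tool jog_arm, never from a script. Its argument "series" is a list of rows, each a list of 7 numbers: the shift along the tool's x, y, z in cm, then the turn, a rotation vector about the tool's x, y, z in degrees, then the closure, from 0 (fully open) to 1 (shut). A call has 1 to 10 rows; each row shifts and turns the commanded pose from where the row before left it, along the tool's axes as they then stand; what a row does not reach is not made up. A row lasts 1/10 s, in which the tool goes at most 50 mm and 8.59 degrees, less where a joint would pass 70% of its speed; a pose out of reach is approached as far as the arm can. A call with a gripper value outside its range is refused whole. The fingers move at their own pace and stop on an object; the grip force is fixed at half the most. Time passes only in rows, so rows that do not move let the fingers close. It gives the time, the measured TCP pose, the force, the opening and the grip force at its end, in the units of the state.
- arm.get_obs(): the state, without advancing time (a new reading comes with each control period).
- arm.camera(name): name is "scene" or "top" or "wrist"; returns a dict with "frame" (480x640x3 uint8, blue, green, red), "z_map" (480x640 float32, mm along the optical axis (not along the pixel's ray), 0 where there is no reading), "fx", "fy", "cx", "cy" (pixels), "origin" and "orientation" of the camera in the world; the wrist camera has in their place "hand_eye" (4x4, takes a point from camera to tool coordinates, whose origin is the TCP and whose axes are the flange's). Camera axes: x right, y down, z forward; pixel columns grow to the right and rows downward; lengths in mm; the calibration is good to about 2 mm. A picture is of the moment at which its call begins: read the wrist's pose just before it.
- arm.hand_in(): hands the job in; it is judged then, once.
The state is a dict: "t": time; "joint_pos": joint angles; "qvel": joint speeds; "joint_torque": joint torques, N m; "tool_pos": TCP position; "ee_rot": TCP orientation; "wrist_force": force on the tool from outside, world axes, zero at the start; "wrist_torque": the same for the moment, N m; "width": opening from 0.0 (shut) to 1.0 (fully open); "grip_force": force on a finger pad.
Only numpy, scipy, OpenCV 4.12 (cv2) and the standard library are available. Lean on these libraries where they do the work, as an engineer would, in place of code of your own. Each camera call takes 0.05 s, during which the arm holds its last target. There are 200 camera calls.

### The job

The marble balance slab rocks because its far right-hand corner stands clear of the bench. Set the wooden wedge from the tool caddy lying loosely with its thin end under the right-hand edge beside the raised pad, let go of it, then drive it straight in with light taps of the mallet until a further tap no longer moves it and it sits tight, but not so far that it jacks up the slab. The balance is delicate: do not pound, and do not strike the slab; leave the other things where they stand and lay the mallet back on the open bench.

Things in the scene. Friction and masses are not known exactly. Their poses are not given: they have to be found in the camera images.
- slab: Marble slab 350 x 400 x 40 mm on grey rubber pads, a balance on it. Origin: on the bench under its right-hand edge, where the wedge belongs, 100 mm from the far right corner. x along that edge, away from the robot; y under the slab; z up. Gap under the edge here: 15 to 20 mm, not known beforehand. Slab top about 58 mm up; balance from y = 110 mm on, top at 130 mm. Raised pad: x 50 to 90, y 20 to 60 mm.
- pan (a point): Centre of the top of the steel weighing pan, 124 mm across, of the balance on the slab. The slab stands on soft pads: a wedge leaned on or driven on after it is tight (upward push over about 25 N) jacks the slab up and shifts the balance; hard taps on the tight wedge do so by about 1 mm of wedge travel each, light ones hardly at all.
- wedge: Planed hardwood wedge, 130 long, 32 wide, 4 mm thick at the thin end and 28 at the butt, about 55 g. Origin: middle of its flat face; x along it to the thin end, y across the width, z from the flat face towards the sloping one. Starts upright in the caddy, thin end up, 134 mm high, flat face to caddy +y; held so, the fingers are on the end that must go under the slab, so it has to be laid down and taken again.
- wedge_tip (a point): Middle of the thin end's edge, on the flat face of the wedge (axes as the wedge).
- wedge_butt (a point): Centre of the blunt end of the wedge (32 wide, 28 mm high), 14 mm above the flat face: where the mallet strikes (axes as the wedge).
- mallet: Soft-faced mallet lying on the bench, about 280 g. Head: round, 36 mm across, 78 mm long along y, with a striking face at each end. Wooden handle along -x, its axis 18 mm above the bench, 23 mm thick up to 85 mm from the head's axis, then 31 mm, ending at 195 mm. Balance point about 43 mm from the head's axis. Origin: on the bench under the head's middle; z up. Light taps at about 0.05 m/s, stopped at the first firm resistance, suffice; 0.15 is hard.
- mallet_head (a point): Middle of the mallet's head, 18 mm above the bench as it lies; the striking faces are 39 mm from it along +y and -y (axes as the mallet).
- caddy: Grey plastic tool caddy fixed to the bench, 56 (x) x 150 (y) x 58 mm high, open on top, three compartments along y. Origin: middle of its underside. The wedge stands in the compartment at +y (48 x 45 mm inside, floor 4 mm up); pens up to 116 mm high and tweezers stand in the other two.
- sample_cup: Clear plastic sample cup, 64 mm across, 70 mm high, a bystander. Origin: middle of its underside.
- tube_rack: White rack with nine small tubes, 30 (x) x 170 (y) x 87 mm high, a bystander. Origin: middle of its underside.
Things that resemble listed ones, but are neither listed nor needed, are in the scene too. Of the things shaped like the wedge, the wooden one is meant.

How it is judged:
By the outcome, as a careful person would: the job done as asked, in the order asked, and still so for the second after the job is handed in, with the robot touching nothing.
It also fails if it takes over 72 s, if anything falls off the work surface, if the arm or the gripper's body presses on something with over 40 N, if the wrist force passes 120 N, or if a joint passes its speed limit or range.

## Working session

There is one attempt and no reset: what is moved stays moved. The work goes in short steps, Python scripts to look and compute and a tool call to move; the robot and the scene stay as the last step left them, time stands still between calls to the robot, and variables do not carry over. Pictures are saved under pics/ and viewed, at most 12 in all, crops included, and the job is handed in when it is done.

Besides the shell and the picture viewer there is one more tool, called after "Call:" as name([rows], argument=value, ...), one row to a line, values as JSON. jog_arm: Moves the arm, as the interface text tells. Its arguments: {"type":"object","properties":{"series":{"type":"array"}},"required":["series"]}

```bash
ls; mkdir -p pics
cat > h.py <<'E'
import numpy as np, cv2
from scipy.spatial.transform import Rotation as R
from rig import arm
def cam(n):
    o=arm.get_obs(); c=arm.camera(n)
    if n=="wrist":
        T=np.eye(4);T[:3,:3]=R.from_quat(o["ee_rot"]).as_matrix();T[:3,3]=o["tool_pos"]
        c["T"]=T@np.array(c["hand_eye"])
    else:
        T=np.eye(4);q=np.array(c["orientation"]);T[:3,:3]=R.from_quat(q).as_matrix() if q.size==4 else q.reshape(3,3);T[:3,3]=c["origin"];c["T"]=T
    return c
def cloud(c):
    z=c["z_map"];v,u=np.mgrid[:480,:640]
    P=np.stack([(u-c["cx"])/c["fx"]*z,(v-c["cy"])/c["fy"]*z,z],-1)
    W=P@c["T"][:3,:3].T+c["T"][:3,3]; W[z==0]=np.nan
    return W
def ray(c,u,v,h):
    d=c["T"][:3,:3]@np.array([(u-c["cx"])/c["fx"],(v-c["cy"])/c["fy"],1.]);o=c["T"][:3,3]
    return o+d*(h-o[2])/d[2]
E
python3 - <<'E'
from h import *
print(arm.pinch_z, arm.get_obs())
for n in("scene","top"):
    c=cam(n);cv2.imwrite(f"pics/{n}0.png",c["frame"]);np.savez(f"{n}0.npz",**{k:c[k] for k in("frame","z_map","fx","fy","cx","cy","T")})
    print(n,c["T"].round(3).tolist(),c["fx"])
E
```

```text
pics
18.700000000000003 {'t': 0.0, 'joint_pos': array([-1.19297336e+00,  2.60669931e-01, -1.39378224e-01,  1.17267665e+00,
       -2.14481407e-05,  1.57082576e+00]), 'qvel': array([ 0.00151094, -0.00042796,  0.00054912, -0.00087877,  0.00037055,
       -0.00141233]), 'joint_torque': array([ 7.39033167e-04, -4.05677211e+01,  2.53922439e+01,  1.88183051e-02,
        1.64618604e-05,  4.33044107e-06]), 'tool_pos': array([ 193.4159539 , -487.34679354,  230.4688081 ]), 'ee_rot': array([ 9.82211534e-01,  1.87775323e-01, -1.91621536e-04, -9.45068025e-04]), 'wrist_force': array([ 0.59287055, -0.43047908, -0.12388665]), 'wrist_torque': array([ 0.02643679,  0.01012795, -0.01327802]), 'grip_force': 0.0, 'width': 1.0017825029895728}
scene [[0.874, 0.315, -0.37, 1078.877], [0.486, -0.554, 0.676, -879.852], [0.008, -0.77, -0.637, 944.6], [0.0, 0.0, 0.0, 1.0]] 489.63266887797374
top [[-0.023, -0.991, 0.131, 421.665], [-1.0, 0.022, -0.012, 14.421], [0.009, -0.132, -0.991, 1370.226], [0.0, 0.0, 0.0, 1.0]] 474.7492473807518
```

View pics/scene0.png

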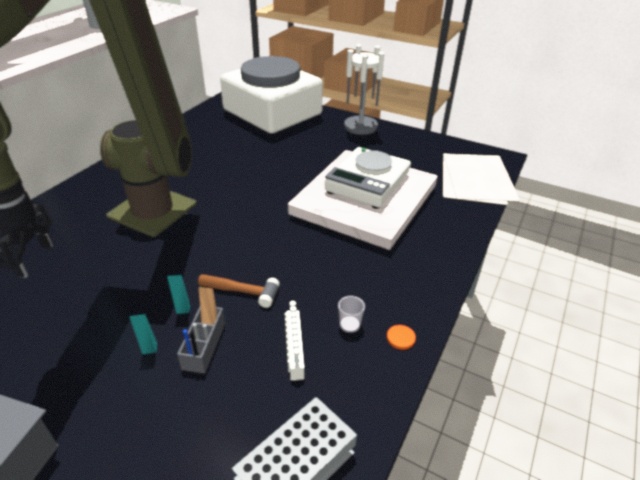

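View pics/top0.png

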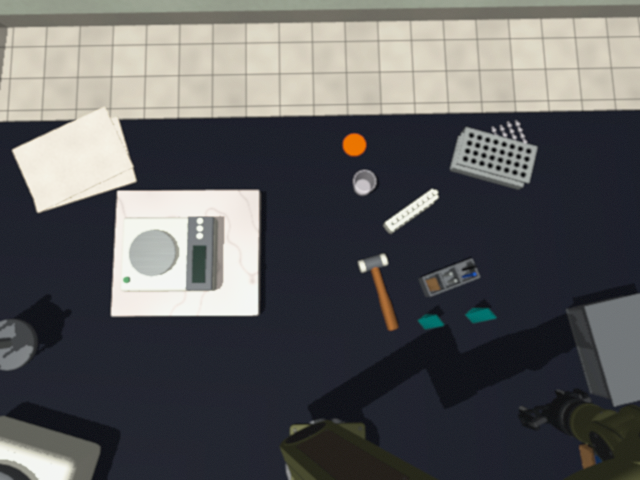

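The scene view shows the mallet with its white-faced head at (269,293), the wooden wedge upright in the caddy at (207,305), the rack at (294,342), the cup at (350,315) and the slab with the balance at (365,190). Teal decoy wedges lie near the caddy. In the top view the slab's right-hand edge is at u≈260 (v 190–315), the mallet head at (373,263) and the wedge at (432,283).

```bash
cat > m.py <<'E'
from h import *
def load(n):
    d=np.load(n+"0.npz");return {k:d[k] for k in d}
c=load("top");W=cloud(c);f=c["frame"].astype(int);hsv=cv2.cvtColor(c["frame"],cv2.COLOR_BGR2HSV)
def rect(name,m,box,hh=None):
    u0,v0,u1,v1=box;k=np.zeros((480,640),bool);k[v0:v1,u0:u1]=1;k&=m
    P=W[k];r=cv2.minAreaRect(P[:,:2].astype(np.float32));print(name,k.sum(),np.array(r[0]).round(1),np.array(r[1]).round(1),round(r[2],1),"z",np.nanpercentile(P[:,2],[5,50,95]).round(1))
    print("   corners",cv2.boxPoints(r).round(0).tolist())
z=W[...,2]
rect("slab",(z>45)&(z<70),(90,170,280,330))
rect("head",(hsv[...,2]>70)&(z>8)&(hsv[...,1]<110),(350,245,395,280))
H=(hsv[...,1]>120)&(hsv[...,2]>60)
rect("handle",H&(z>8),(360,262,405,335))
rect("caddy",(z>40)&(z<70),(410,250,490,300))
rect("wedge",(z>110),(415,265,450,300))
rect("rack",(z>40),(375,180,445,240))
rect("cup",(z>20),(345,160,385,200))
rect("teal1",(z>8)&(hsv[...,0]>75)&(hsv[...,0]<100)&(hsv[...,1]>100),(410,305,450,335))
rect("teal2",(z>8)&(hsv[...,0]>75)&(hsv[...,0]<100)&(hsv[...,1]>100),(455,300,505,330))
rect("tall",(z>75),(410,250,490,300))
c=load("scene");W=cloud(c);hsv=cv2.cvtColor(c["frame"],cv2.COLOR_BGR2HSV);z=W[...,2]
m=(hsv[...,0]<25)&(hsv[...,1]>80)&(hsv[...,2]>60)
rect("wedge s",m&(z>70),(195,280,220,325))
rect("head s",(hsv[...,1]<110)&(z>8)&(hsv[...,2]>70),(258,272,285,310))
rect("caddy s",(z>40)&(z<66),(175,300,230,375))
rect("slab s",(z>52)&(z<64),(280,150,445,240))
E
python3 m.py
```

```text
slab 10854 [584.1 379.1] [402.  350.9] 89.2 z [49.3 53.9 58.6]
   corners [[406.0, 181.0], [757.0, 176.0], [762.0, 578.0], [411.0, 582.0]]
head 326 [ 543.5 -143.5] [34.2 79.3] 14.5 z [20.5 31.1 37.3]
   corners [[517.0, -109.0], [537.0, -186.0], [570.0, -178.0], [550.0, -101.0]]
handle 605 [ 442.4 -170.6] [178.2  29.9] 15.1 z [19.7 28.5 35. ]
   corners [[353.0, -179.0], [360.0, -208.0], [532.0, -162.0], [525.0, -133.0]]
caddy 424 [ 495.5 -354.4] [ 56.  151.9] 19.4 z [42.9 54.7 63. ]
   corners [[444.0, -292.0], [494.0, -435.0], [547.0, -417.0], [497.0, -274.0]]
wedge 45 [ 475.1 -296. ] [31.2  5.4] 18.7 z [113.2 127.  134.4]
   corners [[459.0, -298.0], [461.0, -304.0], [491.0, -294.0], [489.0, -288.0]]
rack 607 [ 735.9 -227.8] [144.2 170.4] 33.5 z [41.1 46.9 88.2]
   corners [[629.0, -197.0], [723.0, -339.0], [843.0, -259.0], [749.0, -117.0]]
cup 253 [ 771.8 -122.7] [59.9 63.6] 88.4 z [24.  54.6 70.5]
   corners [[739.0, -152.0], [803.0, -154.0], [804.0, -94.0], [741.0, -92.0]]
teal1 251 [ 374.3 -289. ] [33.3 28. ] 36.6 z [ 14.3  74.4 128.4]
   corners [[353.0, -288.0], [369.0, -310
[... 204 characters left out ...]
1. ] [ 31.7 122. ] 19.0 z [ 76.7 107.3 132.2]
   corners [[459.0, -299.0], [499.0, -414.0], [529.0, -404.0], [489.0, -288.0]]
wedge s 336 [ 478.2 -299. ] [34.9 18.1] 21.3 z [ 73.  103.3 132.2]
   corners [[459.0, -297.0], [465.0, -314.0], [498.0, -301.0], [491.0, -284.0]]
head s 352 [ 542.3 -139.7] [38.  83.5] 14.9 z [14.3 29.6 35.7]
   corners [[513.0, -104.0], [535.0, -185.0], [571.0, -175.0], [550.0, -94.0]]
caddy s 919 [ 460.2 -354.4] [128.6 173.6] 19.8 z [41.2 51.3 61.2]
   corners [[370.0, -294.0], [429.0, -458.0], [550.0, -414.0], [491.0, -251.0]]
slab s 3777 [583.9 381.5] [405.  351.6] 89.0 z [52.4 54.6 57.7]
   corners [[405.0, 182.0], [756.0, 176.0], [763.0, 581.0], [412.0, 587.0]]
```

Call:
jog_arm([
  [4.1,-0.9,0.35,0,0,0,0],
  [4.1,-0.9,0.35,0,0,0,0],
  [4.1,-0.9,0.35,0,0,0,0],
  [4.1,-0.9,0.35,0,0,0,0],
  [4.1,-0.9,0.35,0,0,0,0],
  [4.1,-0.9,0.35,0,0,0,0],
  [4.1,-0.9,0.35,0,0,0,0],
  [4.1,-0.9,0.35,0,0,0,0],
  [0,0,0,0,0,-8.5,0],
  [0,0,0,0,0,-8.5,0],
])

```text
t: 1.1
tool_pos: [472.8, -298.6, 202.4]
ee_rot: [0.942, 0.335, -0.001, -0.001]
wrist_force: [-0.2, 0.6, 0.0]
width: 1.0
grip_force: 0.0
```

```bash
python3 -c "
from h import *
o=arm.get_obs();print(o['joint_pos'].round(3),o['tool_pos'],R.from_quat(o['ee_rot']).as_matrix().round(3).tolist())"
```

```text
[-0.563  0.333 -0.11   1.13  -0.     1.895] [ 472.81532191 -298.63320782  202.36070877] [[0.775, 0.631, -0.001], [0.631, -0.775, 0.001], [-0.001, -0.002, -1.0]]
```

Call:
jog_arm([
  [0,0,0,0,0,-8.5,0],
  [0,0,0,0,0,-8.5,0],
  [0,0,0,0,0,-8.5,0],
  [0,0,0,0,0,-8.5,0],
  [0,0,0,0,0,-8.5,0],
  [0,0,0,0,0,-8.5,0],
  [0,0,0,0,0,-8.5,0],
  [0,0,0,0,0,-8.5,0],
  [0,0,0,0,0,-2.2,0],
  [0,0,0,0,0,0,0],
])

```text
t: 2.1
tool_pos: [471.6, -299.9, 202.8]
ee_rot: [0.582, 0.813, -0.0, -0.001]
wrist_force: [0.4, 0.3, -0.2]
width: 1.002
grip_force: 0.0
```

```bash
python3 -c "
from h import *
c=cam('wrist');cv2.imwrite('pics/w1.png',c['frame']);W=cloud(c);z=W[...,2]
hsv=cv2.cvtColor(c['frame'],cv2.COLOR_BGR2HSV)
m=(hsv[...,0]<25)&(hsv[...,1]>70)&(hsv[...,2]>60)&(z>60)&(z<150)
P=W[m];T=P[P[:,2]>np.percentile(P[:,2],97)-6]
for n,q in(('all',P),('top',T)):
  r=cv2.minAreaRect(q[:,:2].astype(np.float32));print(n,len(q),r,np.percentile(q[:,2],[3,97]))
print(arm.get_obs()['tool_pos'],R.from_quat(arm.get_obs()['ee_rot']).as_matrix().round(3).tolist())"
```

```text
all 1474 ((475.75384521484375, -294.24688720703125), (32.12775421142578, 4.525003910064697), 18.286510467529297) [ 64.03309137 134.37679922]
top 394 ((475.6861267089844, -294.2692565917969), (31.66416358947754, 4.525003910064697), 18.286508560180664) [129.13212396 134.91836536]
[ 471.67208397 -299.86298586  202.8673907 ] [[-0.322, 0.947, -0.001], [0.947, 0.322, 0.001], [0.001, -0.001, -1.0]]
```

View pics/w1.png

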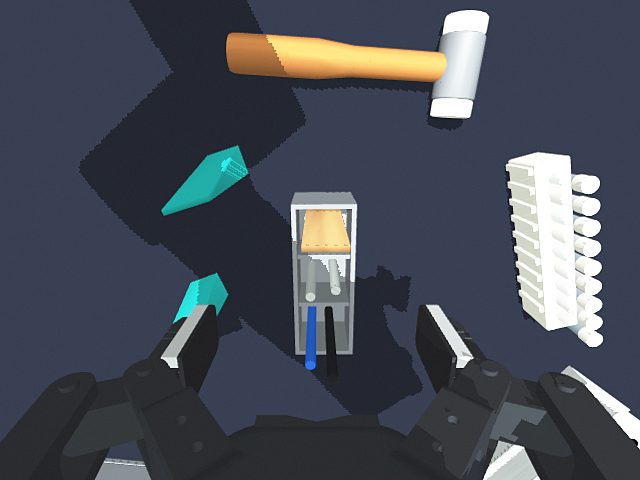

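The wrist view shows the wedge at (326,230) with its thin edge up (v≈249) and flat face toward caddy +y. The path for the fingers is clear.

Call:
jog_arm([
  [0.1,0.6,2.4,0,0,0,0],
  [0,0,2.5,0,0,0,0],
  [0,0,2.5,0,0,0,0],
  [0,0,2.5,0,0,0,0],
  [0,0,2.4,0,0,0,0],
  [0,0,0,0,0,0,0],
  [0,0,0,0,0,0,1],
  [0,0,0,0,0,0,1],
  [0,0,0,0,0,0,1],
  [0,0,0,0,0,0,1],
])

```text
t: 3.15
tool_pos: [478.3, -297.8, 81.7]
ee_rot: [0.582, 0.813, 0.0, 0.001]
wrist_force: [-0.4, -0.2, 3.0]
width: 0.364
grip_force: 59.0
```

Call:
jog_arm([
  [0,0,0,0,0,0,1],
  [0,0,0,0,0,0,1],
  [0,0,0,0,0,0,1],
  [0,0,0,0,0,0,1],
])

```text
t: 3.55
tool_pos: [478.3, -297.8, 81.7]
ee_rot: [0.582, 0.813, 0.0, 0.001]
wrist_force: [0.2, -0.3, 6.5]
width: 0.361
grip_force: 59.2
```

Call:
jog_arm([
  [0,0,-1.5,0,0,0,1],
  [0,0,-2.4,0,0,0,1],
  [0,0,-2.4,0,0,0,1],
  [0,0,-2.4,0,0,0,1],
  [3,1,0,0,0,0,1],
  [3,1,0,0,0,0,1],
  [3,1,0,0,0,0,1],
  [3,1,0,0,0,0,1],
  [3,1,0,0,0,0,1],
  [3,1,0,0,0,0,1],
])

```text
t: 4.55
tool_pos: [475.5, -106.2, 167.2]
ee_rot: [0.582, 0.813, -0.0, -0.0]
wrist_force: [0.5, 0.3, -0.7]
width: 0.365
grip_force: 59.3
```

Call:
jog_arm([
  [3,1,0,0,0,0,1],
  [3,1,0,0,0,0,1],
  [3,1,0,0,0,0,1],
  [3,1,0,0,0,0,1],
  [0,0,0,0,0,-8,1],
  [0,0,0,0,0,-8,1],
  [0,0,0,0,0,-8,1],
  [0,0,0,0,0,-8,1],
  [0,0,0,0,0,-8,1],
  [0,0,0,0,0,-8,1],
])

```text
t: 5.55
tool_pos: [474.7, 19.1, 167.2]
ee_rot: [0.198, 0.98, -0.0, -0.0]
wrist_force: [0.7, -0.3, -1.8]
width: 0.367
grip_force: 59.3
```

Call:
jog_arm([
  [0,0,0,0,0,-8,1],
  [0,0,0,0,0,-8,1],
  [0,0,0,0,0,-6.6,1],
  [0,0,0,0,0,0,1],
])

```text
t: 5.95
tool_pos: [474.7, 19.0, 167.2]
ee_rot: [0.005, 1.0, -0.0, -0.0]
wrist_force: [-1.0, -0.5, 0.4]
width: 0.365
grip_force: 59.3
```

```bash
python3 -c "
from h import *
o=arm.get_obs();print(o['joint_pos'].round(3),o['tool_pos'],R.from_quat(o['ee_rot']).as_matrix().round(3).tolist())
c=cam('scene');W=cloud(c);hsv=cv2.cvtColor(c['frame'],cv2.COLOR_BGR2HSV)
t=o['tool_pos'];m=(hsv[...,0]<25)&(hsv[...,1]>70)&(hsv[...,2]>60)&(np.abs(W-t)<[60,60,140]).all(-1)
P=W[m];print(len(P));
if len(P): print(P.min(0),P.max(0)); L=P[P[:,2]<P[:,2].min()+15];print(L.min(0),L.max(0))
"
```

```text
[ 0.04   0.215 -0.374  0.982 -0.     0.05 ] [474.73789215  19.02485698 167.18667549] [[-1.0, 0.01, -0.0], [0.01, 1.0, -0.0], [0.0, -0.0, -1.0]]
413
[467.46045273  -7.12142911  87.14219594] [497.53855674  39.42553984 233.80418244]
[4.68423849e+02 4.51188616e-01 8.71421959e+01] [497.53855674  36.32891426 101.85400452]
```

Call:
jog_arm([
  [0,0,0,0,-8,0,1],
  [0,0,0,0,-8,0,1],
  [0,0,0,0,-8,0,1],
  [0,0,0,0,-8,0,1],
  [0,0,0,0,-8,0,1],
  [0,0,0,0,-8,0,1],
  [0,0,0,0,-8,0,1],
  [0,0,0,0,-8,0,1],
  [0,0,0,0,0,0,1],
])

```text
t: 6.9
tool_pos: [504.9, 24.5, 212.8]
ee_rot: [0.006, 0.879, -0.004, 0.476]
wrist_force: [-0.9, 0.2, -0.8]
width: 0.364
grip_force: 59.6
```

```bash
cat > st.py <<'E'
from h import *
import sys
o=arm.get_obs();M=R.from_quat(o['ee_rot']).as_matrix();print(o['joint_pos'].round(3),o['tool_pos'],M.round(3).tolist())
c=cam('scene');W=cloud(c);hsv=cv2.cvtColor(c['frame'],cv2.COLOR_BGR2HSV)
t=o['tool_pos'];m=(hsv[...,0]<25)&(hsv[...,1]>70)&(hsv[...,2]>60)&(np.abs(W-t)<[120,60,140]).all(-1)
P=W[m];print(len(P),P[P[:,2].argmin()],P[P[:,2].argmax()],P.min(0),P.max(0))
cv2.imwrite('pics/s_%s.png'%sys.argv[1],cv2.resize(c['frame'][100:340,150:470],(640,480)))
E
python3 st.py a
```

```text
[ 0.119 -0.138 -1.28  -0.56  -0.112  0.072] [504.94957885  24.45293864 212.75281072] [[-0.546, 0.014, 0.837], [0.007, 1.0, -0.012], [-0.838, -0.001, -0.546]]
553 [565.12545932  10.64568098 167.32232246] [472.1815445    2.12963459 251.1292612 ] [453.61137214   0.5220693  167.32232246] [582.21877301  46.50836465 251.1292612 ]
```

View pics/s_a.png

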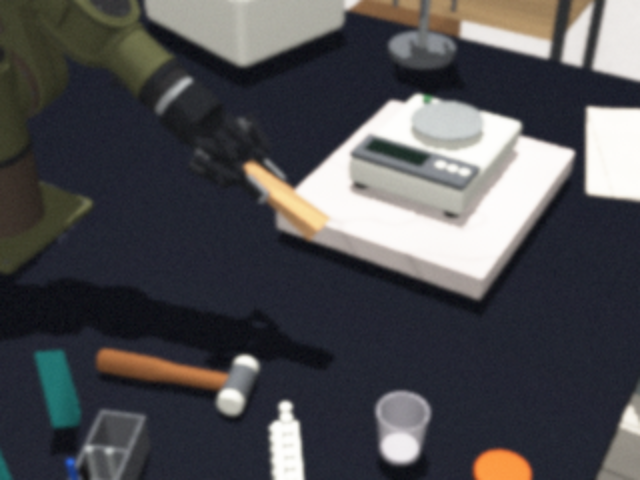

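The scene crop shows the wedge held tilted at (285,200), butt outward and flat face down; the arm is at the J3 limit, so I go farther out before laying it down.

Call:
jog_arm([
  [0.5,0,2.9,0,0,0,1],
  [0.8,0,2.9,0,0,0,1],
  [1.2,0,2.9,0,0,0,1],
  [1.5,0,2.9,0,0,0,1],
  [1.5,0,2.8,0,0,0,1],
  [1.5,0,2.7,0,0,0,1],
  [0,0,0,0,0,0,1],
])

```text
t: 7.65
tool_pos: [614.7, 22.6, 57.7]
ee_rot: [0.006, 0.889, -0.006, 0.458]
wrist_force: [-1.7, 0.1, -0.5]
width: 0.363
grip_force: 59.6
```

```bash
python3 st.py b
```

```text
[ 0.078  0.548 -1.278 -1.206 -0.079  0.051] [614.74797513  22.59471589  57.72631574] [[-0.58, 0.016, 0.815], [0.005, 1.0, -0.016], [-0.815, -0.005, -0.58]]
602 [623.30802189  39.94965223  -5.0311025 ] [578.39910732   3.38414035  99.35258907] [ 5.68167876e+02  5.43733350e-01 -5.03110250e+00] [691.7398045   82.35235225  99.35258907]
```

Call:
jog_arm([
  [-1.1,0,1.5,0,0,0,1],
  [-1.1,0,1.5,0,0,0,1],
  [-1.1,0,1.5,0,0,0,1],
  [0,0,0,0,-4,0,1],
  [0,0,0,0,-4,0,1],
  [0,0,0,0,-4,0,1],
  [0,0,0,0,0,0,1],
])

```text
t: 8.4
tool_pos: [676.4, 22.6, 65.9]
ee_rot: [0.005, 0.834, -0.006, 0.551]
wrist_force: [-0.9, 0.5, -1.8]
width: 0.364
grip_force: 59.6
```

```bash
python3 st.py c
```

```text
[ 0.073  0.83  -1.282 -1.707 -0.083  0.031] [676.35916597  22.62573994  65.87913125] [[-0.392, 0.015, 0.92], [0.002, 1.0, -0.016], [-0.92, -0.004, -0.392]]
587 [649.85042871  69.64052682  -5.08083418] [635.50621389   5.14608466  97.37811531] [619.12611005   1.42985568  -5.08083418] [755.56519287  82.21534407  97.37811531]
```

Call:
jog_arm([
  [0.8,0,0.35,0,0,0,1],
  [0.8,0,0.35,0,0,0,1],
  [0.5,0,0.2,0,0,0,1],
  [0,0,0,0,0,0,1],
])

```text
t: 8.85
tool_pos: [677.4, 22.5, 47.5]
ee_rot: [0.005, 0.833, -0.006, 0.553]
wrist_force: [-0.5, 0.6, 1.0]
width: 0.368
grip_force: 59.6
```

```bash
python3 st.py d
```

```text
[ 0.072  0.905 -1.284 -1.788 -0.083  0.03 ] [677.44062227  22.47649737  47.48071862] [[-0.388, 0.016, 0.921], [0.002, 1.0, -0.016], [-0.922, -0.004, -0.388]]
603 [741.98067371  59.83798613  -4.67941362] [633.49699918   4.1879342   79.57501047] [621.75935635  -2.23492212  -4.67941362] [756.97282652  82.40771905  79.57501047]
```

View pics/s_d.png

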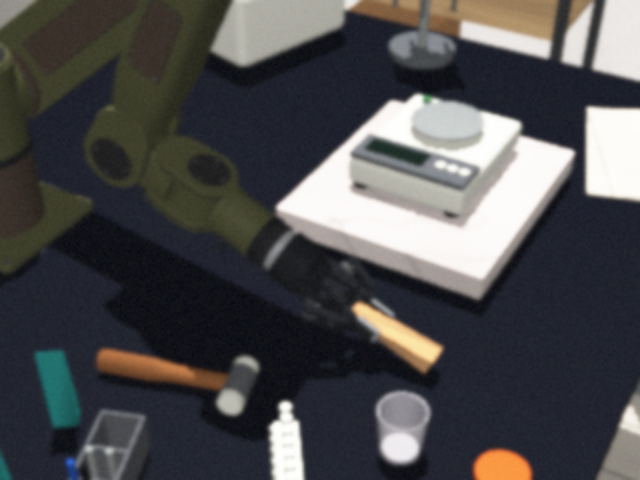

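The crop shows the butt at (430,360) about 1 cm above the bench, gripper clear. Lower a little and release.

Call:
jog_arm([
  [0,0,0,0,4,0,1],
  [0.3,0,0.1,0,0,0,1],
  [0.3,0,0.1,0,0,0,1],
  [0,0,0,0,0,0,1],
])

```text
t: 9.3
tool_pos: [676.7, 22.5, 40.4]
ee_rot: [0.005, 0.85, -0.006, 0.526]
wrist_force: [-0.3, -0.2, -0.5]
width: 0.364
grip_force: 59.6
```

```bash
python3 st.py e
```

```text
[ 0.071  0.82  -1.25  -1.606 -0.079  0.035] [676.69164506  22.50140794  40.37333054] [[-0.447, 0.015, 0.895], [0.003, 1.0, -0.016], [-0.895, -0.004, -0.447]]
615 [743.46156564  29.86325079  -5.44918902] [637.03578167   3.51588525  74.48165344] [ 6.20678861e+02  4.03890635e-01 -5.44918902e+00] [755.99739056  82.21029957  74.48165344]
```

Call:
jog_arm([
  [0.2,0,0.1,0,0,0,1],
  [0,0,0,0,0,0,0.5],
  [0,0,0,0,0,0,0.3],
  [0,0,0,0,0,0,0],
  [0,0,0,0,0,0,0],
  [0,0,0,0,0,0,0],
  [0,0,-1,0,0,0,0],
  [0,0,-2,0,0,0,0],
  [-2,0,-2,0,0,0,0],
  [-2,0,-2,0,0,0,0],
])

```text
t: 10.35
tool_pos: [646.4, 24.8, 106.3]
ee_rot: [0.006, 0.855, -0.007, 0.519]
wrist_force: [0.8, -0.6, -0.2]
width: 0.999
grip_force: 0.0
```

Call:
jog_arm([
  [-2,0,-2,0,8,0,0],
  [-3,0,-2,0,8,0,0],
  [-3,0,-2,0,8,0,0],
  [-3,0,-2,0,8,0,0],
  [0,0,0,0,8,0,0],
  [0,0,0,0,8,0,0],
  [0,0,0,0,8,0,0],
  [0,0,0,0,7,0,0],
  [0,0,0,0,0,0,0],
])

```text
t: 11.25
tool_pos: [666.9, 26.7, 143.8]
ee_rot: [0.007, 0.977, -0.005, 0.214]
wrist_force: [0.3, 0.4, 0.3]
width: 0.997
grip_force: 0.0
```

```bash
cat > wd.py <<'E'
from h import *
import sys
o=arm.get_obs();M=R.from_quat(o['ee_rot']).as_matrix();print(o['joint_pos'].round(3),o['tool_pos'],M.round(3).tolist())
for n in('scene','wrist','top'):
    c=cam(n);W=cloud(c);hsv=cv2.cvtColor(c['frame'],cv2.COLOR_BGR2HSV)
    cv2.imwrite('pics/%s_%s.png'%(n,sys.argv[1]),c['frame'])
    m=(hsv[...,0]<25)&(hsv[...,1]>70)&(hsv[...,2]>60)&(W[...,0]>450)&(W[...,1]>-60)&(W[...,1]<260)&(W[...,2]<45)&(W[...,2]>-8)
    m=cv2.morphologyEx(m.astype(np.uint8),cv2.MORPH_OPEN,np.ones((3,3),np.uint8))
    k,l,s,_=cv2.connectedComponentsWithStats(m)
    if k<2: print(n,'none');continue
    P=W[l==1+s[1:,4].argmax()];r=cv2.minAreaRect(P[:,:2].astype(np.float32))
    hi=P[P[:,2]>np.percentile(P[:,2],90)].mean(0)
    print(n,len(P),np.array(r[0]).round(1),np.array(r[1]).round(1),round(r[2],1),'hi',hi.round(1),cv2.boxPoints(r).round(0).tolist())
E
python3 wd.py f
```

```text
[ 0.057  0.285 -0.463  0.392 -0.036  0.064] [666.8949174   26.69015945 143.75988582] [[-0.908, 0.016, 0.418], [0.012, 1.0, -0.012], [-0.419, -0.006, -0.908]]
scene 651 [676.1  35.4] [138.3  69. ] 1.4 hi [733.8  20.4  25.6] [[606.0, 68.0], [608.0, -1.0], [746.0, 3.0], [744.0, 72.0]]
wrist 7065 [692.6  21.6] [ 35.1 158.7] 89.6 hi [734.8  21.2  26. ] [[613.0, 5.0], [772.0, 4.0], [772.0, 39.0], [613.0, 40.0]]
top 263 [722.4  20. ] [38.5 61.5] 88.7 hi [733.   19.2  28.6] [[691.0, 1.0], [753.0, 0.0], [754.0, 38.0], [692.0, 40.0]]
```

The depth data show the wedge lying flat, thin end at x≈613 and butt at x≈743, y≈21. Level the tool and go above the butt.

Call:
jog_arm([
  [0,0,0,0,8.2,0,0],
  [0,0,0,0,8.2,0,0],
  [0,0,0,0,8.2,0,0],
  [-2.4,-0.3,0,0,0,0,0],
  [-2.4,-0.3,0,0,0,0,0],
  [0,0,0,0,0,0,0],
])

```text
t: 12.0
tool_pos: [713.1, 19.6, 138.3]
ee_rot: [0.008, 1.0, -0.003, 0.016]
wrist_force: [0.5, -1.2, 0.1]
width: 1.002
grip_force: 0.0
```

```bash
python3 wd.py g; python3 -c "
from h import *
c=arm.camera('wrist');print(np.array(c['hand_eye']).round(2).tolist())"
```

```text
[ 0.031  0.607  0.18   1.113 -0.008  0.046] [713.13190869  19.56000394 138.33104816] [[-0.999, 0.016, 0.031], [0.015, 1.0, -0.007], [-0.031, -0.007, -0.999]]
scene 659 [676.1  35.6] [ 66.5 138.9] 87.9 hi [732.1  20.6  24.9] [[605.0, 5.0], [744.0, -0.0], [747.0, 66.0], [608.0, 71.0]]
wrist 7082 [685.3  22.7] [ 34.2 143.5] 89.2 hi [736.2  21.2  26.3] [[613.0, 7.0], [757.0, 5.0], [757.0, 39.0], [614.0, 41.0]]
top none
[[0.0, -0.95, -0.31, 79.86], [1.0, 0.0, -0.0, -0.09], [0.0, -0.31, 0.95, -142.23], [0.0, 0.0, 0.0, 1.0]]
```

View pics/wrist_g.png

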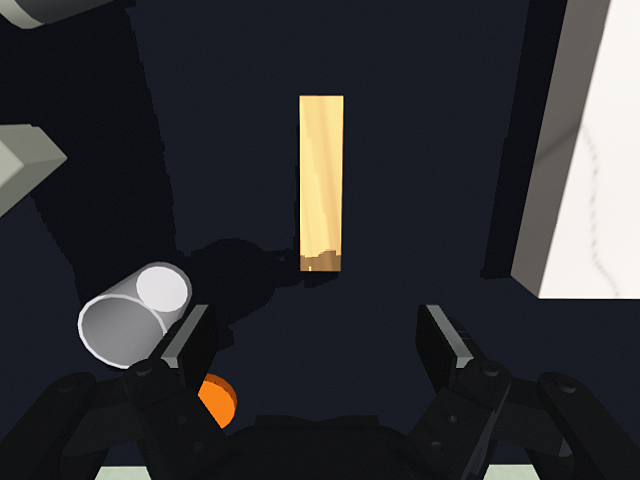

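The wrist view shows the wedge upright in the picture at u 300–343, v 96 (thin end) to 271 (butt), aligned with the tool; cup and disc are clear.

Call:
jog_arm([
  [-0.3,0.25,0,0,1.8,0,0],
  [0,0,4,0,0,0,0],
  [0,0,4,0,0,0,0],
  [0,0,3,0,0,0,0],
  [0,0,1.6,0,0,0,0],
  [0,0,0.8,0,0,0,0],
  [0,0,0,0,0,0,0],
])

```text
t: 12.9
tool_pos: [712.7, 21.6, 6.5]
ee_rot: [0.008, 1.0, -0.003, -0.002]
wrist_force: [-1.0, -0.2, 0.1]
width: 1.001
grip_force: 0.0
```

```bash
python3 -c "
from h import *
o=arm.get_obs();print(o['tool_pos'],o['wrist_force'],R.from_quat(o['ee_rot']).as_matrix().round(3).tolist())"
```

```text
[712.74497826  21.63322031   6.50515725] [-1.01819    -0.24281268  0.13253597] [[-1.0, 0.015, -0.004], [0.015, 1.0, -0.006], [0.004, -0.007, -1.0]]
```

Call:
jog_arm([
  [0,0,0.5,0,0,0,0],
  [0,0,0,0,0,0,0.5],
  [0,0,0,0,0,0,1],
  [0,0,0,0,0,0,1],
  [0,0,0,0,0,0,1],
  [0,0,0,0,0,0,1],
  [0,0,0,0,0,0,1],
  [0,0,-1.5,0,0,0,1],
  [0,0,-2,0,0,0,1],
  [0,0,0,0,0,0,1],
])

```text
t: 13.9
tool_pos: [716.8, 21.8, 40.9]
ee_rot: [0.008, 1.0, -0.003, 0.002]
wrist_force: [0.4, -0.3, -0.1]
width: 0.36
grip_force: 60.3
```

```bash
python3 wd.py h
```

```text
[ 0.033  0.697  0.089  0.958 -0.006  0.048] [716.82091321  21.78758376  40.8901996 ] [[-1.0, 0.015, 0.004], [0.015, 1.0, -0.006], [-0.004, -0.006, -1.0]]
scene 71 [610.4  47.2] [24.7 87.2] 27.6 hi [631.2  19.6  44.4] [[579.0, 80.0], [620.0, 3.0], [642.0, 14.0], [601.0, 92.0]]
wrist 908 [629.4  23.2] [26.7  6.8] 7.0 hi [638.5  24.6  44.3] [[616.0, 25.0], [617.0, 18.0], [643.0, 21.0], [642.0, 28.0]]
top none
```

Call:
jog_arm([
  [0,0,0,0,0,8.5,1],
  [0,0,0,0,0,8.5,1],
  [0,0,0,0,0,8.5,1],
  [0,0,0,0,0,8.5,1],
  [0,0,0,0,0,8.5,1],
  [0,0,0,0,0,8.5,1],
  [0,0,0,0,0,8.5,1],
  [0,0,0,0,0,8.5,1],
  [0,0,0,0,0,8.5,1],
  [0,0,0,0,0,8.5,1],
])

```text
t: 15.05
tool_pos: [713.4, 21.7, 35.9]
ee_rot: [0.683, 0.73, -0.004, 0.001]
wrist_force: [0.4, 0.5, 0.1]
width: 0.359
grip_force: 60.3
```

Call:
jog_arm([
  [0,0,0,0,0,4.9,1],
  [1,-3,0,0,0,0,1],
  [1,-3,0,0,0,0,1],
  [0,0,0,0,0,0,1],
])

```text
t: 15.45
tool_pos: [647.4, 43.4, 34.9]
ee_rot: [0.711, 0.703, -0.007, -0.002]
wrist_force: [-0.7, -0.1, -0.4]
width: 0.36
grip_force: 60.4
```

```bash
cat > w2.py <<'E'
from h import *
import sys
o=arm.get_obs();M=R.from_quat(o['ee_rot']).as_matrix();print(o['joint_pos'].round(3),o['tool_pos'],M.round(4).tolist())
c=cam('wrist');W=cloud(c);hsv=cv2.cvtColor(c['frame'],cv2.COLOR_BGR2HSV);cv2.imwrite('pics/w_%s.png'%sys.argv[1],c['frame'])
S=(W[...,2]>48)&(W[...,2]<66)&(W[...,1]>150)&(hsv[...,1]<60)&(hsv[...,2]>120)
P=W[S];
e=[]
for x in np.arange(P[:,0].min()+15,P[:,0].max()-15,10):
    q=P[abs(P[:,0]-x)<5]
    if len(q)>5:e.append((x,np.percentile(q[:,1],1)))
e=np.array(e);
if len(e):print('edge fit slope,y@657',np.polyfit(e[:,0]-657,e[:,1],1),'xmax',np.percentile(P[:,0],99.5),'z',np.percentile(P[:,2],[5,50,95]))
m=(hsv[...,0]<25)&(hsv[...,1]>70)&(hsv[...,2]>50)&(abs(W[...,0]-o['tool_pos'][0])<60)&(W[...,1]<260)&(W[...,2]<70)
P=W[m];r=cv2.minAreaRect(P[:,:2].astype(np.float32));print('wedge',len(P),r,P.min(0),P.max(0))
t=P[P[:,1]>P[:,1].max()-25];print('tip x range',t[:,0].min(),t[:,0].max(),'z',t[:,2].min(),t[:,2].max())
E
python3 w2.py i
```

```text
[ 0.07   0.607 -0.11   0.866 -0.006  1.652] [647.43338345  43.37784157  34.87087395] [[0.0118, 0.9999, -0.012], [0.9999, -0.0119, -0.0065], [-0.0067, -0.0119, -0.9999]]Traceback (most recent call last):
  File "w2.py", line 8, in <module>
    for x in np.arange(P[:,0].min()+15,P[:,0].max()-15,10):
                       ~~~~~~~~~~^^
    return umr_minimum(a, axis, None, out, keepdims, initial, where)
ValueError: zero-size array to reduction operation minimum which has no identity
```

View pics/w_i.png

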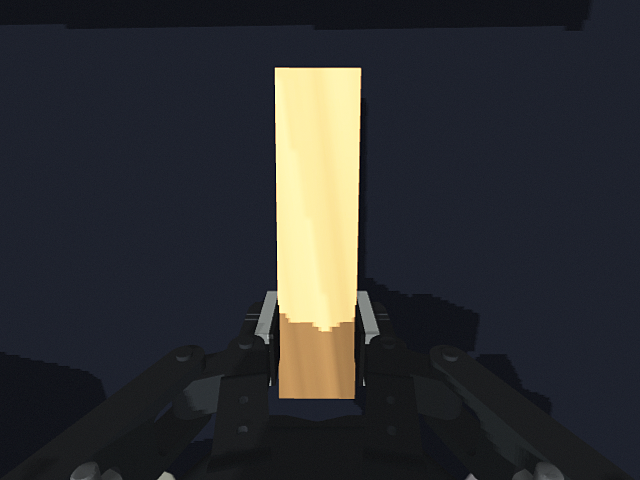

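The wrist view shows the wedge held straight, u 275–360, thin end at v=68 and butt at v=398; only the slab's shadow is in view at the top.

Call:
jog_arm([
  [0,1,0,0.6,0.4,0,1],
  [0,0,1,0,0,0,1],
  [0,0,1,0,0,0,1],
  [0,0,0.5,0,0,0,1],
  [0,0,0,0,0,0,1],
])

```text
t: 16.0
tool_pos: [662.8, 42.2, 10.3]
ee_rot: [0.712, 0.702, -0.005, -0.006]
wrist_force: [0.0, 0.3, -1.0]
width: 0.364
grip_force: 60.4
```

```bash
sed -i 's/^for x in.*/for x in (np.arange(P[:,0].min()+15,P[:,0].max()-15,10) if len(P) else []):/' w2.py; python3 w2.py j
```

```text
[ 6.300e-02  6.550e-01 -8.700e-02  8.430e-01  1.000e-03  1.647e+00] [662.81275801  42.20181032  10.32525981] [[0.0136, 0.9998, -0.0154], [0.9999, -0.0136, 0.0004], [0.0002, -0.0154, -0.9999]]
wedge 13589 ((662.3065795898438, 68.89483642578125), (151.70352172851562, 41.304588317871094), 89.95213317871094) [641.59091981  -6.97414356  -2.33859137] [682.89681202 144.75697097  38.00247735]
tip x range 646.8871677544363 682.4606544496253 z -2.3322776306439437 16.470633961403905
```

Call:
jog_arm([
  [0,-0.55,0,-0.8,0,0,1],
  [0,0,0.3,0,0,0,1],
  [0,0,0,0,0,0,1],
  [0,0,0,0,0,0,1],
])

```text
t: 16.45
tool_pos: [659.4, 42.5, 9.6]
ee_rot: [0.712, 0.702, 0.001, 0.001]
wrist_force: [-1.0, 0.0, -0.6]
width: 0.361
grip_force: 60.4
```

```bash
cat > w3.py <<'E'
from h import *
o=arm.get_obs();M=R.from_quat(o['ee_rot']).as_matrix();print(o['tool_pos'],o['wrist_force'],M.round(4).tolist())
c=cam('wrist');W=cloud(c)
p=o['tool_pos']+M[:,0]*98
d=np.linalg.norm(W[...,:2]-p[:2],axis=-1);print('near tip',W[(d<6)&(W[...,2]<40)].mean(0))
p=o['tool_pos']+M[:,0]*98+M[:,1]*35
d=np.linalg.norm(W[...,:2]-p[:2],axis=-1);print('bench',W[(d<6)&(W[...,2]<40)].mean(0))
hsv=cv2.cvtColor(c['frame'],cv2.COLOR_BGR2HSV);m=(hsv[...,0]<25)&(hsv[...,1]>70)&(hsv[...,2]>50)&(abs(W[...,1]-p[1])<60);P=W[m]
for y in (p[1],p[1]-20,p[1]-40):
    q=P[abs(P[:,1]-y)<3];print(y,np.percentile(q,[5,95],axis=0).round(1).tolist())
E
python3 w3.py
```

```text
[659.40238031  42.50519375   9.61464027] [-1.00587637  0.01086294 -0.64993324] [[0.0135, 0.9999, 0.0027], [0.9999, -0.0135, 0.0005], [0.0006, 0.0027, -1.0]]
near tip [660.68293306 139.96448461   9.25857087]
bench [ 6.95705671e+02  1.40080785e+02 -3.62916597e-01]
140.02460439222614 [[652.7, 137.4, -0.5], [678.5, 142.8, 11.8]]
120.02460439222614 [[650.9, 117.3, 12.6], [676.7, 122.8, 15.3]]
100.02460439222614 [[657.9, 97.3, 16.6], [670.6, 102.7, 19.0]]
```

Call:
jog_arm([
  [0,-0.35,0.3,0,0,0,1],
  [0,0,0,0,0,0,1],
  [1.6,0,0,0,0,0,1],
  [1.6,0,0,0,0,0,1],
  [1.6,0,0,0,0,0,1],
  [1.2,0,0,0,0,0,1],
  [0.4,0,0,0,0,0,1],
  [0,0,0,0,0,0,1],
])

```text
t: 17.3
tool_pos: [656.4, 107.7, 6.5]
ee_rot: [0.711, 0.703, 0.001, 0.001]
wrist_force: [0.1, 0.3, -0.6]
width: 0.361
grip_force: 60.4
```

```bash
python3 w2.py k
```

```text
[ 0.163  0.649 -0.112  0.807 -0.     1.745] [656.36925625 107.69546299   6.4697902 ] [[0.0118, 0.9999, 0.0024], [0.9999, -0.0118, 0.0003], [0.0004, 0.0024, -1.0]]
edge fit slope,y@657 [-1.66583939e-02  1.80801591e+02] xmax 738.0189025716193 z [54.4390723  55.60613274 56.7498071 ]
wedge 19246 ((657.0447998046875, 118.38455963134766), (117.05272674560547, 38.135101318359375), 87.89740753173828) [635.84486908  60.59708227  -1.6015276 ] [675.99953074 177.10047679  33.73579512]
tip x range 641.1861676696303 675.6257951234047 z -1.167061350897086 18.729112639558537
```

View pics/w_k.png

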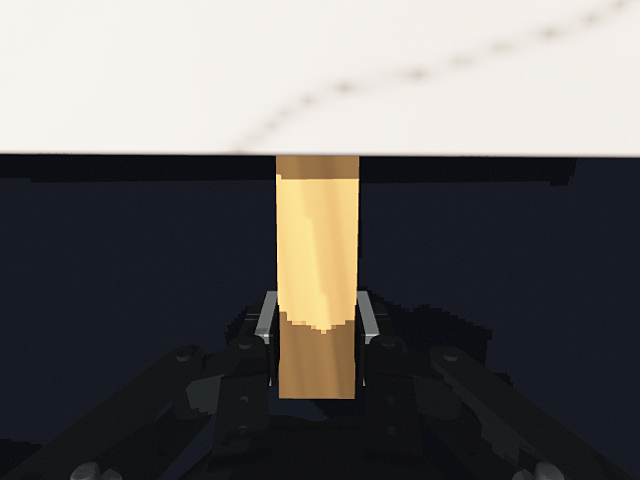

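The wrist view shows the wedge running square under the slab edge (v≈155), centred at u≈317. Lower a touch, release, rise.

Call:
jog_arm([
  [0,0,0.15,0,0,0,1],
  [0,0,0,0,0,0,0.55],
  [0,0,0,0,0,0,0.4],
  [0,0,0,0,0,0,0.2],
  [0,0,0,0,0,0,0],
  [0,0,0,0,0,0,0],
  [0,0,-2,0,0,0,0],
  [0,0,-4,0,0,0,0],
  [0,0,-4,0,0,0,0],
  [0,0,0,0,0,0,0],
])

```text
t: 18.35
tool_pos: [660.7, 107.2, 111.8]
ee_rot: [0.712, 0.702, 0.006, 0.004]
wrist_force: [0.6, 0.6, 0.7]
width: 1.002
grip_force: 0.0
```

```bash
cat > w4.py <<'E'
from h import *
import sys
o=arm.get_obs();M=R.from_quat(o['ee_rot']).as_matrix();print(o['joint_pos'].round(3),o['tool_pos'],o['wrist_force'].round(1),M.round(4).tolist())
for n in sys.argv[2:]:
    c=cam(n);cv2.imwrite(f'pics/{n}_{sys.argv[1]}.png',c['frame']);W=cloud(c);hsv=cv2.cvtColor(c['frame'],cv2.COLOR_BGR2HSV)
    # wedge
    m=(hsv[...,0]<25)&(hsv[...,1]>70)&(hsv[...,2]>50)&(abs(W[...,0]-657)<45)&(W[...,1]>40)&(W[...,1]<185)&(W[...,2]>8)&(W[...,2]<45)
    P=W[m]
    if len(P)>20:
        t=P[P[:,2]>np.percentile(P[:,2],98)-6];r=cv2.minAreaRect(P[:,:2].astype(np.float32))
        print(n,'wedge',len(P),np.array(r[0]).round(1),np.array(r[1]).round(1),round(r[2],1),'butt y',np.percentile(t[:,1],[1,5]).round(1),'butt x',np.percentile(t[:,0],[3,97]).round(1),'x far',np.percentile(P[P[:,1]>P[:,1].max()-20][:,0],[3,97]).round(1))
E
python3 w4.py l wrist scene top
```

```text
[0.161 0.559 0.02  1.018 0.    1.745] [660.71879426 107.19867622 111.75586666] [0.6 0.6 0.7] [[0.0135, 0.9998, 0.0141], [0.9999, -0.0135, 0.0024], [0.0026, 0.014, -0.9999]]
wrist wedge 6660 [656.9 126.9] [102.3  32.1] 88.9 butt y [76.6 78. ] butt x [641.2 671. ] x far [642.7 672.5]
scene wedge 280 [657.5 129.8] [110.2  34. ] 89.3 butt y [75.3 76.6] butt x [641.2 672. ] x far [642.6 672.4]
```

Call:
jog_arm([
  [-3.7,-2.2,0,0.8,0,0,0],
  [-3.7,-2.2,0,0,0,0,0],
  [-3.7,-2.2,0,0,0,0,0],
  [-3.7,-2.2,0,0,0,0,0],
  [-3.7,-2.2,0,0,0,0,0],
  [-3.7,-2.1,0,0,0,0,0],
  [-3.7,-2.1,0,0,0,0,0],
  [0,0,0,0,0,-8.5,0],
  [0,0,0,0,0,-8.5,0],
  [0,0,0,0,0,-8.5,0],
])

```text
t: 19.5
tool_pos: [498.8, -150.6, 104.5]
ee_rot: [0.537, 0.843, -0.003, -0.007]
wrist_force: [0.6, -0.5, -0.1]
width: 0.998
grip_force: 0.0
```

Call:
jog_arm([
  [0,0,0,0,0,-8.5,0],
  [0,0,0,0,0,-8.5,0],
  [0,0,0,0,0,-8.5,0],
  [0,0,0,0,0,-8.5,0],
  [0,0,0,0,0,-8.5,0],
  [0,0,0,0,0,-8.5,0],
  [0,0,0,0,0,-8.5,0],
  [0,0,0,0,0,-8.5,0],
  [0,0,0,0,0,-8.5,0],
  [0,0,0,0,0,-3.5,0],
])

```text
t: 20.5
tool_pos: [499.1, -149.9, 104.4]
ee_rot: [-0.13, 0.991, 0.002, -0.008]
wrist_force: [0.1, -0.1, 0.1]
width: 1.0
grip_force: 0.0
```

```bash
cat > ml.py <<'E'
from h import *
import sys
o=arm.get_obs();M=R.from_quat(o['ee_rot']).as_matrix();print(o['joint_pos'].round(3),o['tool_pos'],M.round(4).tolist())
c=cam('wrist');W=cloud(c);cv2.imwrite('pics/w_%s.png'%sys.argv[1],c['frame']);hsv=cv2.cvtColor(c['frame'],cv2.COLOR_BGR2HSV)
near=(np.hypot(W[...,0]-450,W[...,1]+165)<160)&(W[...,2]>6)&(W[...,2]<45)
h=near&(hsv[...,0]<25)&(hsv[...,1]>90);P=W[h]
v=cv2.fitLine(P[:,:2].astype(np.float32),cv2.DIST_HUBER,0,.01,.01).ravel();print('handle',len(P),v,np.degrees(np.arctan(v[1]/v[0])),P.min(0),P.max(0))
k=near&(hsv[...,1]<70)&(hsv[...,2]>90);Q=W[k]
if len(Q):r=cv2.minAreaRect(Q[:,:2].astype(np.float32));print('head',len(Q),r)
d=v[:2]*np.sign(v[0])
g=o['tool_pos'][:2];print('offset of tool from handle axis',(g-v[2:])@np.array([-d[1],d[0]]))
E
python3 ml.py m
```

```text
[-0.29   0.352 -0.357  0.878 -0.003 -0.551] [ 499.07659034 -149.94468246  104.38705721] [[-0.966, -0.258, -0.0155], [-0.2581, 0.9661, 0.0019], [0.0145, 0.0058, -0.9999]]
handle 8483 [ 9.6713209e-01  2.5427461e-01  4.1386569e+02 -1.7786278e+02] 14.730607 [ 354.71604502 -206.0477259    19.34523813] [ 532.06972378 -135.24505305   35.20033288]
head 10256 ((486.5672607421875, -222.7222900390625), (210.76205444335938, 184.76344299316406), 23.23594856262207)
offset of tool from handle axis 5.33351822019501
```

View pics/w_m.png

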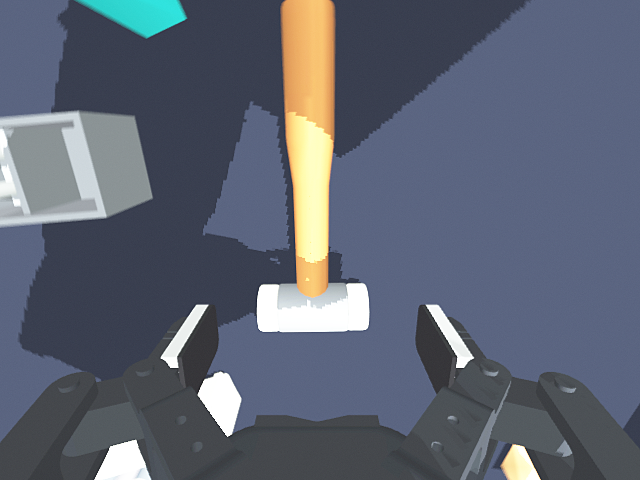

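Run:
```python
from h import *
c=cam('wrist');o=arm.get_obs()
for z in(20,30):
    p=ray(c,313,307,z);a=ray(c,257,307,18);b=ray(c,369,307,18);print(z,p,np.linalg.norm(a-b))
M=R.from_quat(o['ee_rot']).as_matrix();print((p-o['tool_pos'])@M)
```

```text
20 [ 543.70047073 -140.82183961   20.        ] 83.07580909715799
30 [ 538.45253284 -142.14855113   30.        ] 83.07580909715799
[-40.99784271  -2.78480622  73.99949235]
```

The wrist view shows the mallet handle in line with the tool at u≈312, head centred at (313,307).

Call:
jog_arm([
  [-0.6,-0.4,0,0,-0.9,0,0],
  [0,0,3,0,0,0,0],
  [0,0,3,0,0,0,0],
  [0,0,2,0,0,0,0],
  [0,0,1.2,0,0,0,0],
  [0,0,0.5,0,0,0,0],
  [0,0,0,0,0,0,0],
])

```text
t: 21.3
tool_pos: [507.8, -152.4, 8.9]
ee_rot: [-0.128, 0.992, 0.002, 0.002]
wrist_force: [0.0, 0.8, -0.5]
width: 1.001
grip_force: 0.0
```

```bash
python3 ml.py n
```

```text
[-0.295  0.462 -0.477  0.63   0.006 -0.551] [ 507.78848871 -152.36225099    8.85363321] [[-0.9673, -0.2538, 0.003], [-0.2538, 0.9672, 0.005], [-0.0042, 0.004, -1.0]]
handle 24001 [ 9.6490800e-01  2.6258805e-01  4.4499612e+02 -1.6848674e+02] 15.223683 [ 389.67053403 -196.87944368   18.79807364] [ 532.1704701  -135.08424465   35.25992422]
head 18010 ((511.8786315917969, -200.10543823242188), (206.70777893066406, 92.15655517578125), 77.85448455810547)
offset of tool from handle axis -0.9298761651111114
```

Call:
jog_arm([
  [0.1,0,0.4,0,0,0,0],
  [0,0,0.2,0,0,0,0],
  [0,0,0,0,0,0,0.5],
  [0,0,0,0,0,0,1],
  [0,0,0,0,0,0,1],
  [0,0,0,0,0,0,1],
  [0,0,0,0,0,0,1],
  [0,0,0,0,0,0,1],
])

```text
t: 22.15
tool_pos: [507.2, -152.5, 3.6]
ee_rot: [-0.128, 0.992, 0.002, 0.002]
wrist_force: [-1.3, 1.1, 4.0]
width: 0.249
grip_force: 58.6
```

```bash
python3 -c "
from h import *
o=arm.get_obs();print(o['tool_pos'],o['wrist_force'],R.from_quat(o['ee_rot']).as_matrix().round(3).tolist())"
```

```text
[ 507.20193293 -152.50992744    3.59584487] [-1.29044493  1.10608824  3.99779334] [[-0.967, -0.254, 0.004], [-0.254, 0.967, 0.005], [-0.005, 0.004, -1.0]]
```

Call:
jog_arm([
  [0,0,-1.5,0,0,0,1],
  [0,0,-2,0,0,0,1],
  [-2.5,2.1,0,0,0,0,1],
  [-2.5,2.1,0,0,0,0,1],
  [-2.5,2.1,0,0,0,0,1],
  [-2.5,2.1,0,0,0,0,1],
  [-2.5,2.1,0,0,0,0,1],
  [-2.5,2.1,0,0,0,7.8,1],
  [0,0,0,0,0,7.7,1],
  [0,0,0,0,0,0,1],
])

```text
t: 23.15
tool_pos: [619.5, 8.2, 38.2]
ee_rot: [0.006, 1.0, 0.002, 0.001]
wrist_force: [-0.2, -0.2, -3.7]
width: 0.244
grip_force: 59.3
```

```bash
cat > hm.py <<'E'
from h import *
import sys
o=arm.get_obs();M=R.from_quat(o['ee_rot']).as_matrix();print(o['joint_pos'].round(3),o['tool_pos'],o['wrist_force'].round(1),M.round(4).tolist())
t=o['tool_pos']
for n in sys.argv[2:]:
    c=cam(n);cv2.imwrite(f'pics/{n}_{sys.argv[1]}.png',c['frame']);W=cloud(c);hsv=cv2.cvtColor(c['frame'],cv2.COLOR_BGR2HSV)
    m=(abs(W[...,0]-t[0]-36)<22)&(abs(W[...,1]-t[1])<44)&(W[...,2]>t[2]-6)&(W[...,2]<t[2]+40)&(hsv[...,1]<70)&(hsv[...,2]>60)
    P=W[m]
    if len(P)>30:
        r=cv2.minAreaRect(P[:,:2].astype(np.float32));print(n,'head',len(P),np.array(r[0]).round(1),np.array(r[1]).round(1),round(r[2],1),'z',np.percentile(P[:,2],[2,98]).round(1),'y',np.percentile(P[:,1],[1,99]).round(1))
    else: print(n,'head none',len(P))
    m=(hsv[...,0]<25)&(hsv[...,1]>70)&(hsv[...,2]>50)&(abs(W[...,0]-657)<40)&(W[...,1]>max(40,t[1]+39))&(W[...,1]<185)&(W[...,2]>8)&(W[...,2]<35)
    P=W[m]
    if len(P)>20:
        q=P[P[:,2]>np.percentile(P[:,2],98)-6];r=cv2.minAreaRect(P[:,:2].astype(np.float32))
        print(n,'wedge',len(P),np.array(r[0]).round(1),np.array(r[1]).round(1),round(r[2],1),'butt y',np.percentile(q[:,1],[1,5]).round(1),'x',np.percentile(q[:,0],[3,97]).round(1))
E
python3 hm.py o scene wrist top
```

```text
[ 0.011  0.552 -0.208  0.81   0.004  0.022] [619.45965204   8.15600928  38.1922483 ] [-0.2 -0.2 -3.7] [[-0.9999, 0.0115, 0.0017], [0.0115, 0.9999, 0.0043], [-0.0016, 0.0043, -1.0]]
scene head 343 [660.    6.7] [83.2 33.7] 88.6 z [41.6 70.8] y [-32.9  45.4]
scene wedge 227 [657.3 130.2] [108.5  33.2] 87.7 butt y [75.9 78.4] x [642.1 671.9]
wrist head 2266 [647.4   6.7] [29.6 14.3] 89.0 z [57.8 69.1] y [-7.4 20.9]
wrist wedge 1446 [656.8 130.2] [109.4  33.3] 89.0 butt y [75.9 76.2] x [640.  657.3]
top head none 0
top wedge 391 [655.7 126.1] [ 33.8 104.7] 0.3 butt y [73.9 74.3] x [640.7 670.5]
```

Call:
jog_arm([
  [0.1,0,1.2,0,0,0,1],
  [0,0,1.2,0,0,0,1],
  [0,0,0.6,0,0,0,1],
  [0,0,0,0,0,0,1],
  [0,0,0,0,0,0,1],
])

```text
t: 23.8
tool_pos: [618.6, 7.3, 8.9]
ee_rot: [0.007, 1.0, 0.002, 0.001]
wrist_force: [0.1, 0.1, -3.2]
width: 0.248
grip_force: 59.3
```

```bash
python3 hm.py p scene
```

```text
[ 0.009  0.581 -0.244  0.743  0.005  0.023] [618.64720982   7.26057361   8.9109938 ] [ 0.1  0.1 -3.2] [[-0.9999, 0.0136, 0.0027], [0.0136, 0.9999, 0.0047], [-0.0027, 0.0048, -1.0]]
scene head 337 [658.8   6.8] [82.7 34.6] 88.5 z [10.3 41.2] y [-33.2  46.4]
scene wedge 281 [656.5 129.2] [ 33.6 110.4] 0.2 butt y [74.5 77. ] x [641.2 672.6]
```

View pics/scene_p.png

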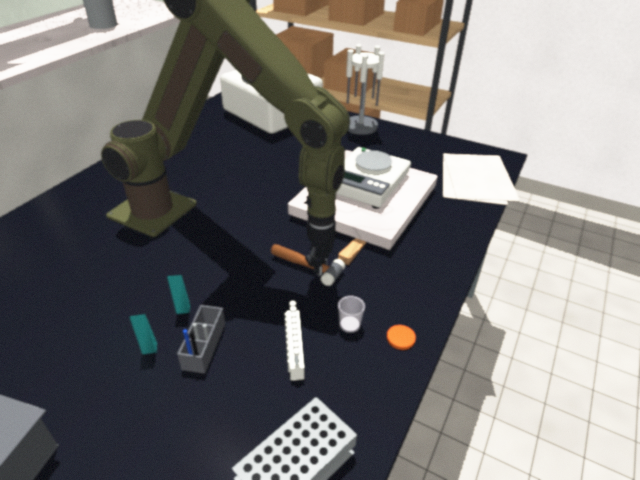

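The scene shows the mallet head at (333,272) facing the wedge butt at (350,255); everything else stands unchanged. Begin tapping.

Call:
jog_arm([
  [0,0,0.3,0,0,0,1],
  [0,0,0,0,0,0,1],
  [0,0.5,0,0,0,0,1],
  [0,0.5,0,0,0,0,1],
  [0,0.5,0,0,0,0,1],
  [0,0.5,0,0,0,0,1],
  [0,0.5,0,0,0,0,1],
  [0,0.5,0,0,0,0,1],
  [0,0.5,0,0,0,0,1],
  [0,0,0,0,0,0,1],
])

```text
t: 24.85
tool_pos: [619.5, 43.2, 6.5]
ee_rot: [0.006, 1.0, 0.003, 0.002]
wrist_force: [0.5, -1.0, -3.8]
width: 0.247
grip_force: 59.4
```

```bash
python3 hm.py q scene
```

```text
[ 0.067  0.586 -0.242  0.739  0.005  0.08 ] [619.46719104  43.23710656   6.5347618 ] [ 0.5 -1.  -3.8] [[-0.9999, 0.0126, 0.0036], [0.0126, 0.9999, 0.005], [-0.0036, 0.005, -1.0]]
scene head 325 [658.7  44. ] [85.  35.5] 89.9 z [ 5.4 39.3] y [ 2.6 81.6]
scene wedge 189 [656.3 134.3] [33.6 95.8] 0.0 butt y [86.5 90.6] x [641.2 672. ]
```

Call:
jog_arm([
  [0,-0.8,0,0,0,0,1],
  [0,0.5,0,0,0,0,1],
  [0,0.5,0,0,0,0,1],
  [0,0.5,0,0,0,0,1],
  [0,-0.8,0,0,0,0,1],
  [0,0.5,0,0,0,0,1],
  [0,0.5,0,0,0,0,1],
  [0,0.5,0,0,0,0,1],
  [0,0,0,0,0,0,1],
])

```text
t: 25.8
tool_pos: [619.7, 57.4, 6.6]
ee_rot: [0.006, 1.0, 0.003, 0.002]
wrist_force: [0.5, -0.2, -2.8]
width: 0.245
grip_force: 59.4
```

Call:
jog_arm([
  [0,-0.8,0,0,0,0,1],
  [0,0.5,0,0,0,0,1],
  [0,0.5,0,0,0,0,1],
  [0,0.4,0,0,0,0,1],
  [0,0,0,0,0,0,1],
])

```text
t: 26.3
tool_pos: [619.8, 63.2, 6.7]
ee_rot: [0.006, 1.0, 0.003, 0.002]
wrist_force: [1.3, 0.2, -2.4]
width: 0.244
grip_force: 59.4
```

```bash
python3 hm.py r scene top
```

```text
[ 0.099  0.588 -0.236  0.742  0.005  0.112] [619.77879098  63.2057289    6.65237197] [ 1.3  0.2 -2.4] [[-0.9999, 0.0126, 0.0037], [0.0127, 0.9999, 0.005], [-0.0036, 0.0051, -1.0]]
scene head 318 [659.9  64.3] [36.1 83.3] 1.0 z [ 7.1 39.3] y [ 23.1 103.1]
scene wedge 156 [656.8 145. ] [79.4 35.1] 89.8 butt y [106.7 109.3] x [640.8 672.8]
top head none 0
top wedge 127 [655.4 162.2] [32.1 33.2] 88.9 butt y [146.4 146.7] x [641.1 667.6]
```

Call:
jog_arm([
  [0,-0.8,0,0,0,0,1],
  [0,0.4,0,0,0,0,1],
  [0,0.4,0,0,0,0,1],
  [0,0.4,0,0,0,0,1],
])

```text
t: 26.8
tool_pos: [619.8, 66.6, 6.7]
ee_rot: [0.007, 1.0, 0.002, 0.002]
wrist_force: [0.0, 0.8, -3.3]
width: 0.247
grip_force: 59.4
```

Call:
jog_arm([
  [0,-0.8,0,0,0,0,1],
  [0,0.4,0,0,0,0,1],
  [0,0.4,0,0,0,0,1],
  [0,0.3,0,0,0,0,1],
])

```text
t: 27.2
tool_pos: [619.8, 69.7, 6.7]
ee_rot: [0.007, 1.0, 0.002, 0.002]
wrist_force: [-0.5, -0.3, -3.2]
width: 0.249
grip_force: 59.4
```

```bash
python3 hm.py s scene
```

```text
[ 0.11   0.589 -0.234  0.743  0.004  0.123] [619.83241569  69.73983484   6.66581713] [-0.5 -0.3 -3.2] [[-0.9999, 0.0135, 0.0036], [0.0135, 0.9999, 0.0048], [-0.0035, 0.0048, -1.0]]
scene head 308 [659.4  69.6] [85.1 34.5] 89.8 z [ 7.6 39.8] y [ 28.7 108.7]
scene wedge 136 [656.3 148.6] [72.4 33.4] 88.3 butt y [113.7 115.4] x [641.1 670.8]
```

Call:
jog_arm([
  [0,-0.6,0,0,0,0,1],
  [0,0.4,0,0,0,0,1],
  [0,0.45,0,0,0,0,1],
])

```text
t: 27.55
tool_pos: [619.8, 71.8, 6.7]
ee_rot: [0.007, 1.0, 0.002, 0.002]
wrist_force: [-1.0, 0.5, -3.6]
width: 0.244
grip_force: 59.4
```

Call:
jog_arm([
  [0,-0.6,0,0,0,0,1],
  [0,0.4,0,0,0,0,1],
  [0,0.45,0,0,0,0,1],
])

```text
t: 27.85
tool_pos: [619.9, 74.4, 6.7]
ee_rot: [0.007, 1.0, 0.002, 0.002]
wrist_force: [0.2, 0.8, -3.0]
width: 0.247
grip_force: 59.4
```

Call:
jog_arm([
  [0,-0.6,0,0,0,0,1],
  [0,0.4,0,0,0,0,1],
  [0,0.4,0,0,0,0,1],
])

```text
t: 28.15
tool_pos: [619.9, 76.4, 6.7]
ee_rot: [0.007, 1.0, 0.002, 0.002]
wrist_force: [-0.0, 0.7, -3.5]
width: 0.246
grip_force: 59.4
```

```bash
python3 hm.py t scene
```

```text
[ 0.12   0.59  -0.232  0.745  0.004  0.135] [619.87346603  76.40368085   6.69637116] [-0.   0.7 -3.5] [[-0.9999, 0.0141, 0.0035], [0.0141, 0.9999, 0.0048], [-0.0034, 0.0049, -1.0]]
scene head 317 [656.4  76.9] [84.4 41.2] 89.7 z [ 6.7 39.4] y [ 36.4 115.8]
scene wedge 119 [657.4 151.7] [59.4 33.4] 87.9 butt y [122.2 124.1] x [640.4 672.7]
```

Call:
jog_arm([
  [0,-0.6,0,0,0,0,1],
  [0,0.4,0,0,0,0,1],
  [0,0.4,0,0,0,0,1],
])

```text
t: 28.5
tool_pos: [619.9, 78.2, 6.7]
ee_rot: [0.007, 1.0, 0.002, 0.002]
wrist_force: [-0.1, -4.9, -2.4]
width: 0.249
grip_force: 59.5
```

Call:
jog_arm([
  [0,-0.6,0,0,0,0,1],
  [0,0.4,0,0,0,0,1],
  [0,0.4,0,0,0,0,1],
])

```text
t: 28.8
tool_pos: [619.7, 78.8, 6.7]
ee_rot: [0.007, 1.0, 0.0, 0.002]
wrist_force: [-0.8, -11.0, -0.7]
width: 0.248
grip_force: 59.8
```

Call:
jog_arm([
  [0,-0.6,0,0,0,0,1],
  [0,0.4,0,0,0,0,1],
  [0,0.4,0,0,0,0,1],
])

```text
t: 29.1
tool_pos: [619.6, 79.2, 6.7]
ee_rot: [0.008, 1.0, -0.001, 0.002]
wrist_force: [-1.8, -15.2, 0.3]
width: 0.246
grip_force: 60.2
```

```bash
python3 hm.py u scene
```

```text
[ 0.129  0.591 -0.23   0.747 -0.003  0.145] [619.59596886  79.15522566   6.697264  ] [ -1.8 -15.2   0.3] [[-0.9999, 0.016, 0.003], [0.016, 0.9999, -0.0029], [-0.0031, -0.0029, -1.0]]
scene head 311 [656.3  78. ] [83.1 40.3] 89.4 z [ 6.2 39.6] y [ 37.  118.4]
scene wedge 112 [656.6 154.5] [60.1 34.2] 89.4 butt y [125.1 128.8] x [640.6 672.2]
```

Call:
jog_arm([
  [0,-0.8,0,0,0,0,1],
  [0,-0.7,0,0,0,0,1],
  [0,0,0,0,0,0,1],
])

```text
t: 29.45
tool_pos: [619.8, 67.0, 6.6]
ee_rot: [0.007, 1.0, 0.003, 0.002]
wrist_force: [-0.8, -0.4, -2.2]
width: 0.249
grip_force: 59.7
```

```bash
python3 hm.py v scene
```

```text
[ 0.105  0.589 -0.235  0.743  0.005  0.119] [619.80448866  66.98688049   6.63884453] [-0.8 -0.4 -2.2] [[-0.9999, 0.0142, 0.0036], [0.0143, 0.9999, 0.0052], [-0.0035, 0.0053, -1.0]]
scene head 312 [659.8  66.1] [81.5 35. ] 87.8 z [ 5.3 39.1] y [ 26.4 105.6]
scene wedge 150 [656.2 148.6] [65.6 34.1] 88.6 butt y [116.  117.8] x [640.7 671.5]
```

Call:
jog_arm([
  [0,0.5,0,0,0,0,1],
  [0,0.5,0,0,0,0,1],
  [0,0.4,0,0,0,0,1],
])

```text
t: 29.8
tool_pos: [619.6, 79.2, 6.7]
ee_rot: [0.007, 1.0, -0.001, 0.002]
wrist_force: [-1.1, -14.3, -0.3]
width: 0.247
grip_force: 60.3
```

Call:
jog_arm([
  [0,-0.8,0,0,0,0,1],
  [0,0.4,0,0,0,0,1],
  [0,0.4,0,0,0,0,1],
])

```text
t: 30.1
tool_pos: [619.6, 79.2, 6.7]
ee_rot: [0.008, 1.0, -0.001, 0.002]
wrist_force: [-1.8, -15.1, -0.0]
width: 0.249
grip_force: 60.4
```

Call:
jog_arm([
  [0,-0.8,0,0,0,0,1],
  [0,-0.8,0,0,0,0,1],
  [0,0,0,0,0,0,1],
])

```text
t: 30.4
tool_pos: [619.8, 64.9, 6.6]
ee_rot: [0.007, 1.0, 0.003, 0.002]
wrist_force: [0.0, 0.1, -2.4]
width: 0.248
grip_force: 59.9
```

```bash
python3 hm.py w scene wrist
```

```text
[ 0.102  0.589 -0.236  0.743  0.005  0.116] [619.75176068  64.85716253   6.58927865] [ 0.   0.1 -2.4] [[-0.9999, 0.0144, 0.0035], [0.0144, 0.9999, 0.0052], [-0.0034, 0.0052, -1.0]]
scene head 312 [660.6  64.2] [83.2 33.4] 87.8 z [ 6.3 39.1] y [ 24.1 104.1]
scene wedge 159 [657.8 149.6] [67.2 35.5] 85.2 butt y [115.9 117.9] x [640.6 672.2]
wrist head 2269 [648.4  64.4] [29.8 14.1] 87.7 z [26.4 37.6] y [50.2 78.6]
wrist wedge 1330 [653.6 153.3] [59.6 33.7] 82.1 butt y [152.9 167.1] x [640.9 671.4]
```

Further taps leave the mallet stopping at the same point (79.2) with the same force, and the butt at y≈117: the wedge is tight. Lay the mallet back down.

Call:
jog_arm([
  [0,-2,0,0,0,0,1],
  [0,-3,-0.5,0,0,0,1],
  [2,-3,-0.5,0,0,0,1],
  [3,-2,0,0,0,0,1],
  [3,-1,0,0,0,0,1],
  [2,0,0,0,0,0,1],
  [0,0,0.5,0,0,0,1],
  [0,0,0.4,0,0,0,1],
  [0,0,0,0,0,0,1],
])

```text
t: 31.4
tool_pos: [519.7, -42.9, 6.6]
ee_rot: [0.006, 1.0, 0.002, 0.002]
wrist_force: [-0.1, 0.1, -3.2]
width: 0.25
grip_force: 60.0
```

Call:
jog_arm([
  [0,0,0.15,0,0,0,1],
  [0,0,0.1,0,0,0,1],
  [0,0,0,0,0,0,1],
])

```text
t: 31.7
tool_pos: [518.8, -43.0, 4.1]
ee_rot: [0.007, 1.0, 0.002, 0.002]
wrist_force: [0.4, 0.1, -3.0]
width: 0.244
grip_force: 60.0
```

Within about half a millimetre of the bench; release and rise.

Call:
jog_arm([
  [0,0,0.05,0,0,0,1],
  [0,0,0,0,0,0,0.7],
  [0,0,0,0,0,0,0.5],
  [0,0,0,0,0,0,0.2],
  [0,0,0,0,0,0,0],
  [0,0,0,0,0,0,0],
  [0,0,-2,0,0,0,0],
  [0,0,-4,0,0,0,0],
  [0,0,-4,0,0,0,0],
  [0,0,-4,0,0,0,0],
])

```text
t: 32.7
tool_pos: [517.4, -43.8, 145.2]
ee_rot: [0.007, 1.0, 0.002, 0.002]
wrist_force: [0.7, -0.3, -0.6]
width: 0.999
grip_force: 0.0
```

Call:
jog_arm([
  [3,0,-2,0,0,0,0],
  [4,0,0,0,0,0,0],
  [4,0,0,0,0,0,0],
  [0,0,0,0,0,0,0],
  [0,0,0,0,0,0,0],
])

```text
t: 33.2
tool_pos: [407.1, -42.5, 163.6]
ee_rot: [0.007, 1.0, 0.002, 0.002]
wrist_force: [1.3, -0.5, 0.5]
width: 1.002
grip_force: 0.0
```

Run:
```python
from h import *
o=arm.get_obs();print(o['tool_pos'],o['qvel'].round(3))
c=cam('scene');cv2.imwrite('pics/fin.png',c['frame'][120:440,120:546]);W=cloud(c);hsv=cv2.cvtColor(c['frame'],cv2.COLOR_BGR2HSV)
P=W[(W[...,2]>52)&(W[...,2]<64)&(W[...,1]>170)&(W[...,0]>400)&(W[...,0]<780)&(W[...,1]<600)];print('slab',cv2.minAreaRect(P[:,:2].astype(np.float32)))
m=(hsv[...,0]<25)&(hsv[...,1]>70)&(hsv[...,2]>50)&(abs(W[...,0]-657)<40)&(W[...,1]>60)&(W[...,1]<185)&(W[...,2]>8)&(W[...,2]<35)
P=W[m];print('wedge',cv2.minAreaRect(P[:,:2].astype(np.float32)),np.percentile(P[:,1],1))
```

```text
[407.11748376 -42.46275696 163.63731867] [ 0.003  0.033  0.055 -0.014 -0.001  0.001]
slab ((584.0822143554688, 381.32904052734375), (407.613037109375, 351.6001281738281), 88.97441101074219)
wedge ((657.00634765625, 149.11297607421875), (72.24466705322266, 35.05438232421875), 87.70049285888672) 115.27885898645539
```

View pics/fin.png

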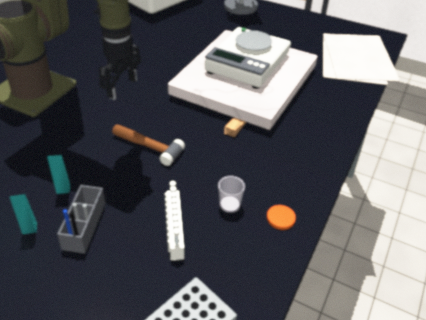

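The final view shows the wedge square under the slab edge at (235,126), the mallet lying free at (150,145), and the other things unmoved.

```bash
python3 -c "
from rig import arm
print(arm.hand_in())"
```

```text
the job is handed in; nothing more can be done
None
```

The job is handed in at about 33 s: the wedge sits tight under the slab's right-hand edge (the last two light taps, about 15 N, did not move it), the slab measures unshifted in plan (lift was not measured separately), the mallet lies on the open bench, and the other things look unmoved.

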